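# Switch on the balcony grow lamp and stroke its dimmer up to full

## Task

Switch the grow lamp on by pushing its red toggle lever all the way over with your closed fingertips, then turn it up to full: set the closed fingertips down lightly on the smallest dot of the curved dimmer strip and, without lifting off, run them along the strip over every dot to the largest, then lift away. Press lightly, grasp nothing, and leave the other things on the bench where they are.

Things in the scene. Friction and masses are not known exactly. Their poses are not given: they have to be found in the camera images.
- lamp: Grow lamp, white base fixed to the bench: 150 mm deep (x) by 320 wide (y), grey top 30 mm above the bench. Origin: centre of that slab's underside, at bench level; x points from front edge to rear, y to the left. On top: red toggle at the right, black curved dimmer strip with yellow dots left of it. Post at x 132, y -140 mm; head, 105 mm across, centred at x 165, y -235 mm, 165 to 200 mm high.
- toggle (a joint): Red toggle lever: 0 = off, leaning to the lamp's front; 1.0 rad = fully on, leaning to the lamp's rear. It turns about the lamp's y axis, needs only a light push, and stays where it is left.
- toggle_tip (a point): It is the centre of the lever's red ball knob, 26 mm across, 55 mm from a pivot that lies 52 mm above the bench at x 0, y -130 mm in the lamp's frame; knob centre 100 mm above the bench at x -26 mm when off, x +26 mm when fully on, 107 mm high midway. The lever's grey block below is 70 by 50 mm, its top 55 mm above the bench.
- strip (a joint): How far the whole dimmer strip is pressed down, in m: 0 = untouched, 0.006 = bottomed. It is sprung and moves straight down as one piece, about 1 N to start and 5 N at the bottom.
- dot1 (a point): Centre of the smallest (5 mm across) yellow dot, on the top face of the black strip, 42 mm above the bench while untouched; at x 2, y -34 mm in the lamp's frame. The strip is an arc 26 mm wide, standing 12 mm proud of the base; the five dots lie on its centre line, 25 degrees (39 mm) apart on a circle of radius 90 mm centred at x 60, y 35 mm in the lamp's frame; it runs about 29 mm past the end dots.
- dot2 (a point): Centre of the second (9 mm) yellow dot, on the top face of the black strip, 42 mm above the bench while untouched; at x -22, y -3 mm in the lamp's frame.
- dot3 (a point): Centre of the middle (12 mm) yellow dot, on the top face of the black strip, 42 mm above the bench while untouched; at x -30, y 35 mm in the lamp's frame.
- dot4 (a point): Centre of the fourth (16 mm) yellow dot, on the top face of the black strip, 42 mm above the bench while untouched; at x -22, y 73 mm in the lamp's frame.
- dot5 (a point): Centre of the largest (19 mm) yellow dot, on the top face of the black strip, 42 mm above the bench while untouched; at x 2, y 104 mm in the lamp's frame.
- saucer: Loose terracotta saucer, 130 mm across, 22 mm high; bystander. Origin: centre of its underside.
- rake: Loose stainless rake-tweezer tool, about 195 mm long, 34 mm wide and 4 mm thick, lying flat in front of the lamp base; bystander. Origin: near its middle, on its underside; x axis towards the rake end.
- mesh: Loose grey plastic mesh square, 100 by 100 by 3 mm, lying flat; bystander. Origin: centre of its underside.
- pot_a: Loose succulent in a terracotta pot, 68 mm across, about 85 mm high; bystander. Origin: centre of its underside.
- pot_b: Loose succulent in a blue glazed pot, 68 mm across, about 85 mm high; bystander. Origin: centre of its underside.
- mister: Loose green plant-water bottle with a white cap, 64 mm across, 170 mm high; bystander. Origin: centre of its underside.

How it is judged (in metres and radians):
On the way, in this order (a step that is already met when the one before it is completed fails the run):
1. the red toggle lever is pushed over to on (value of joint toggle above 0.85 rad), for 0.1 s.
2. the fingertips press lightly on the strip at the smallest (5 mm across) dot (value of joint toggle above 0.85 rad and value of joint strip above 0.0008 m and horizontal distance between the grasp point and dot1 below 0.016 m), for 0.02 s.
3. the fingertips press lightly on the strip at the second (9 mm) dot (value of joint toggle above 0.85 rad and value of joint strip above 0.0008 m and horizontal distance between the grasp point and dot2 below 0.016 m), for 0.02 s.
4. the fingertips press lightly on the strip at the middle (12 mm) dot (value of joint toggle above 0.85 rad and value of joint strip above 0.0008 m and horizontal distance between the grasp point and dot3 below 0.016 m), for 0.02 s.
5. the fingertips press lightly on the strip at the fourth (16 mm) dot (value of joint toggle above 0.85 rad and value of joint strip above 0.0008 m and horizontal distance between the grasp point and dot4 below 0.016 m), for 0.02 s.
6. the fingertips press lightly on the strip at the largest (19 mm) dot (value of joint toggle above 0.85 rad and value of joint strip above 0.0008 m and horizontal distance between the grasp point and dot5 below 0.016 m), for 0.02 s.
At the end, for the whole second after the job is handed in: The toggle is over to on (beyond 0.85 of 1.0 rad), the strip was traced while on from the smallest to the largest dot (within 16 mm of each dot, in order), it is released again (up to within 0.5 mm), and all bystanders are within 15 mm of where they stood (value of joint toggle above 0.85 rad and value of joint strip below 0.0005 m and distance of each of saucer, rake, mesh, pot_a, pot_b, mister from where it was at the start of the episode below 0.015 m); the robot touches nothing.
It fails at once if a bystander is shoved, lifted or carried (moved more than 15 mm) (distance of any of saucer, rake, mesh, pot_a, pot_b, mister from where it was at the start of the episode above 0.015 m).
It fails at once if the lamp is pressed harder than 25 N (contact force between lamp and the arm above 25 N).
It fails at once if after switching on, the fingertips come off the strip between the first and last dot (tips within about 8 mm above the second, third or fourth dot, strip not pressed) (value of joint toggle above 0.85 rad and value of joint strip below 0.0003 m and (horizontal distance between the grasp point and dot2 below 0.02 m or horizontal distance between the grasp point and dot3 below 0.02 m or horizontal distance between the grasp point and dot4 below 0.02 m) and height (world z) of the grasp point below 0.069 m).
It also fails if it takes over 51 s, if anything falls off the work surface, if the arm or the gripper's body presses on something with over 40 N, if the wrist force passes 120 N, or if a joint passes its speed limit or range.

## Robot

A 6-joint arm with a two-finger parallel gripper is mounted at the origin on the work surface. World frame = base frame: x ahead of the robot, y to its left, z up, the work surface at z = 0. Lengths are in mm, angles in rad, forces in N, time in s.
With the tool pointing down it reaches from about 325 to 1000 mm from the base axis. Payload 5.1 kg.
Tool frame: the origin (TCP) lies at the very end of the fingers, on their centre line; the grasp point (between the pads) lies 19 mm behind it (ctrl.grip_depth is the distance from the TCP to the grasp point, in mm); y points along the fingers, x is the direction in which the jaws open and shut, and the axes are right-handed (so a half turn about y gives the same grasp; the last joint's range is limited). The gripper opens to 85 mm and grips with 20 to 120 N. Pads are 22 mm wide; open, the fingers measure 114 mm over their backs; the gripper's body (76 mm by 85 mm) begins 54 mm behind the grasp point. The pads swing forward as they close: fully open they stand 13 mm farther back than shut.
Start: joints at [1.172, 0.124, 1.65, -0, 1.367, -0.083], TCP at [201.896, 617.837, 231.322] pointing down, gripper open.
Joint ranges: [-2.61, 2.61], [-1.02, 2.33], [0.03, 2.71], [-1.35, 4.49], [0.32, 2.68], [-2.91, 2.91]. Speed limits (rad/s): [2.57, 2.57, 3.14, 3.14, 3.14, 3.14].

## Interface

Orientations are given as a unit quaternion [w, x, y, z].
In Python, from rig import sense, viewer, close_job, ctrl gives the robot as it stands.
- The arm moves only by the shell command python3 -m jog 'ROWS' [FORCE]. ROWS is JSON, a list of rows, each an object with "grip": the finger opening in mm, from 0 to 85.4; "slide": the shift along the tool's x, y, z in mm, a list of three; "spin": the turn about the tool's y in degrees. A call has 1 to 8 rows; each row is the pose to reach, as a shift and turn from the pose commanded when the call began, along the tool's axes at that moment; what a row does not reach only later rows make up. A row lasts 1/10 s, in which the tool goes at most 50 mm and 8.59 degrees, less where a joint would pass 70% of its speed; a pose out of reach is approached as far as the arm can. A call with a gripper value outside its range is refused whole. The fingers move at their own pace and stop on an object; FORCE is the grip in N (left out, the last holds). Time passes only in rows, so rows that repeat a pose let the fingers close. It gives the time, the measured TCP pose, the force and the opening at its end, in the units of the state.
- sense(): the state, without advancing time (a new reading comes with each control period).
- viewer.get_image(name): name is "scene" or "top" or "wrist"; returns a dict with "image" (420x560x3 uint8, red, green, blue), "z_map" (420x560 float32, mm along the optical axis (not along the pixel's ray), 0 where there is no reading), "camera_matrix" (3x3 intrinsics, pixels), "position" and "orientation" of the camera in the world; the wrist camera has in their place "T_tool_cam" (4x4, takes a point from camera to tool coordinates, whose origin is the TCP and whose axes are the tool frame's). Camera axes: x right, y up, looking along -z (the intrinsics and any distortion apply to the point x, -y, -z); pixel columns grow to the right and rows downward; lengths in mm; the calibration is good to about 2 mm. A picture is of the moment at which its call begins: read the wrist's pose just before it.
- close_job(): hands the job in, once; it reports no verdict.
The state is a dict: "t": time; "joints": joint angles; "joint_velocities": joint speeds; "joint_efforts": joint torques, N m; "eef_pos": TCP position; "orientation": TCP orientation; "wrist_force": force on the tool from outside, world axes, zero at the start; "moment": the same for the moment, N m; "width": finger opening in mm.
Only numpy, scipy, OpenCV 4.12 (cv2) and the standard library are available. Lean on these libraries where they do the work, as an engineer would, in place of code of your own. Each camera call takes 0.05 s, during which the arm holds its last target.

## Working session

There is one attempt and no reset: what is moved stays moved. The work goes in short steps, Python scripts to look and compute and a shell command to move; the robot and the scene stay as the last step left them, time stands still between calls to the robot, and variables do not carry over. Pictures are saved under pics/ and viewed, and the job is handed in when it is done.

```bash
mkdir -p pics; ls; python3 - <<'E'
from rig import sense, viewer, ctrl
import cv2,numpy as np
s=sense();print(s);print(ctrl.grip_depth)
for n in("top","scene"):
    d=viewer.get_image(n);cv2.imwrite(f"pics/{n}1.png",d["image"][:,:,::-1]);np.savez(f"{n}1.npz",**d)
    print(n,d["camera_matrix"],d["position"],d["orientation"],[k for k in d])
E
```

```text
pics
{'t': 0.0, 'joints': array([ 1.17240062e+00,  1.24515471e-01,  1.65172297e+00, -3.19409188e-05,
        1.36750261e+00, -8.26087572e-02]), 'joint_velocities': array([-0.00072138,  0.00092571,  0.00152244, -0.00026376,  0.00060344,
       -0.00181881]), 'joint_efforts': array([ 3.35263630e-04, -4.23592472e+01, -3.65463603e+01,  1.12066047e-05,
        6.76988027e-03, -4.27483542e-06]), 'eef_pos': array([201.66150514, 617.25925432, 230.01737187]), 'orientation': array([-0.57199463,  0.57280096,  0.41451901, -0.41580669]), 'wrist_force': array([ 0.26081686, -0.22106734,  0.11370791]), 'moment': array([-0.06074747, -0.01164537,  0.01879135]), 'width': 85.5022133645205}
18.700000000000003
top [[489.42560251   0.         288.53764968]
 [  0.         489.42560251 211.66589396]
 [  0.           0.           1.        ]] [ 515.03993407  110.43913808 1445.57510424] [ 0.70707873  0.02373872 -0.02885718 -0.70614687] ['image', 'z_map', 'camera_matrix', 'position', 'orientation']
scene [[379.58220653   0.         281.78579547]
 [  0.         379.58220653 210.72939668]
 [  0.           0.           1.        ]] [1040.49433805  623.29615392  790.78864797] [0.32544682 0.13312252 0.35307263 0.86700777] ['image', 'z_map', 'camera_matrix', 'position', 'orientation']
```

View pics/top1.png

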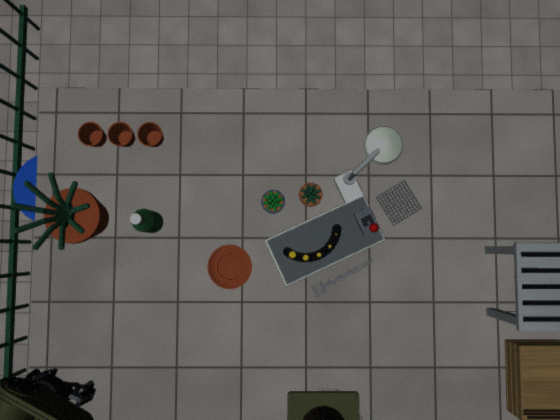

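View pics/scene1.png

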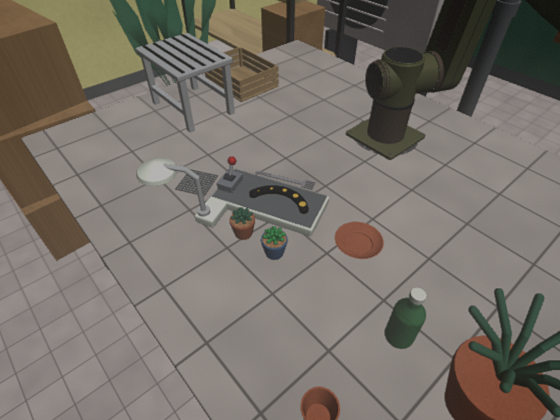

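The top view shows the lamp at about (325,240). The red knob is at (374,228), and the yellow dots run from about (335,233) for the smallest to (292,255) for the largest. The saucer is to the left at (230,267) and the rake is in front at (340,278). Next I'll measure the dots and the knob.

```bash
cat > h.py <<'E'
import numpy as np,cv2
from scipy.spatial.transform import Rotation as R
def rot(q): return R.from_quat([q[1],q[2],q[3],q[0]]).as_matrix()
def cast(d,uv,z):
    K=d["camera_matrix"];Rm=rot(d["orientation"]);p=np.array(d["position"])
    uv=np.atleast_2d(uv)
    r=np.c_[(uv[:,0]-K[0,2])/K[0,0],-(uv[:,1]-K[1,2])/K[1,1],-np.ones(len(uv))]@Rm.T
    return p+r*((z-p[2])/r[:,2])[:,None]
def blobs(m,mina=2):
    n,l,s,c=cv2.connectedComponentsWithStats(m.astype(np.uint8),connectivity=8)
    return [(s[i,4],c[i]) for i in range(1,n) if s[i,4]>=mina]
def fit2(A,B):
    a=A-A.mean(0);b=B-B.mean(0);H=a.T@b
    th=np.arctan2(H[0,1]-H[1,0],H[0,0]+H[1,1]);c,s=np.cos(th),np.sin(th)
    Rm=np.array([[c,-s],[s,c]]);t=B.mean(0)-Rm@A.mean(0);return th,Rm,t
DOTS=np.array([[2,-34],[-22,-3],[-30,35],[-22,73],[2,104.]])
E
python3 - <<'E'
from h import *
for n in("top","scene"):
    d=dict(np.load(f"{n}1.npz"));hsv=cv2.cvtColor(d["image"],cv2.COLOR_RGB2HSV)
    u0,v0,u1,v1=(260,190,400,300) if n=="top" else (215,140,335,235)
    H,S,V=[hsv[...,i] for i in range(3)]
    box=np.zeros(H.shape,bool);box[v0:v1,u0:u1]=1
    y=blobs(box&(H>18)&(H<35)&(S>120)&(V>70))
    r=blobs(box&((H<6)|(H>174))&(S>170)&(V>70),6)
    print(n)
    for a,c in y: print("Y",a,c.round(1),cast(d,c,42)[0].round(1),d["z_map"][int(c[1]+.5),int(c[0]+.5)])
    for a,c in r: print("R",a,c.round(1),cast(d,c,100)[0].round(1))
    P=np.array([cast(d,c,42)[0,:2] for a,c in y])
    if len(P)==5:
        P=P[np.argsort(P[:,1])]
        th,Rm,t=fit2(DOTS,P);print("th",np.degrees(th),t,"res",(DOTS@Rm.T+t-P).round(1).tolist())
        print("tip exp",Rm@[-26,-130]+t)
E
```

```text
top
Y 7 [329.3 246. ] [521.3 -16.4  42. ] 1396.8995
Y 41 [292.  254.2] [497.7  90.3  42. ] 1391.5469
Y 16 [318.5 254.5] [497.   14.5  42. ] 1402.489
Y 27 [305.3 257.1] [489.5  52.3  42. ] 1394.4237
R 52 [373.3 227.3] [ 572.6 -132.7  100. ]
scene
Y 6 [271.2 187.8] [519.9 -18.   42. ] 1111.4456
Y 13 [284.2 189.8] [496.8  13.3  42. ] 1102.1698
Y 20 [295.2 195.2] [488.2  51.3  42. ] 1088.4235
Y 34 [302.  203.5] [496.7  89.   42. ] 1062.7433
```

```bash
python3 - <<'E'
from h import *
from rig import sense
T=np.array([[521.3,-16.4],[497,14.5],[489.5,52.3],[497.7,90.3]])
S=np.array([[519.9,-18],[496.8,13.3],[488.2,51.3],[496.7,89]])
for P in(T,S,(T+S)/2):
    th,Rm,t=fit2(DOTS[1:],P);print(np.degrees(th),t,(DOTS[1:]@Rm.T+t-P).round(1).tolist())
    print("tip",Rm@[-26,-130]+t, Rm@[26,-130]+t,"dots",(DOTS@Rm.T+t).round(1).tolist())
    print("head",Rm@[165,-235]+t,"post",Rm@[132,-140]+t,"corners",[(Rm@c+t).round(0).tolist() for c in([-75,-160],[-75,160],[75,-160],[75,160])])
s=sense();print(rot(s["orientation"]).round(4))
E
```

```text
24.882845846199235 [539.6889915   -4.65087796] [[-0.3, -0.2], [0.7, -0.0], [-0.5, 0.0], [0.0, 0.2]]
tip [ 570.80192044 -133.52285185] [ 617.97476202 -111.64311195] dots [[555.8, -34.7], [521.0, -16.6], [497.7, 14.5], [489.0, 52.3], [497.7, 90.5]]
head [ 788.25164024 -148.40973734] post [718.34242751 -76.11380401] corners [[539.0, -181.0], [404.0, 109.0], [675.0, -118.0], [540.0, 172.0]]
24.809610960008687 [538.66305518  -5.97481797] [[0.1, 0.1], [-0.1, -0.1], [-0.1, -0.2], [0.1, 0.3]]
tip [ 569.6112359 -134.8864548] [ 616.81200539 -113.06702862] dots [[554.7, -36.0], [520.0, -17.9], [496.7, 13.2], [488.1, 51.1], [496.8, 89.3]]
head [ 787.04174981 -150.05127009] post [717.22500209 -77.6660386 ] corners [[538.0, -183.0], [403.0, 108.0], [674.0, -120.0], [540.0, 171.0]]
24.8461981980702 [539.17601015  -5.31287629] [[-0.1, -0.1], [0.3, -0.1], [-0.3, -0.1], [0.1, 0.3]]
tip [ 570.20650337 -134.20472433] [ 617.39333006 -112.3551617 ] dots [[555.3, -35.3], [520.5, -17.3], [497.2, 13.8], [488.5, 51.7], [497.3, 89.9]]
head [ 787.64665671 -149.23069242] post [717.78370036 -76.8900584 ] corners [[538.0, -182.0], [404.0, 108.0], [674.0, -119.0], [540.0, 171.0]]
[[ 3.106e-01 -8.000e-04 -9.505e-01]
 [ 9.505e-01 -1.700e-03  3.106e-01]
 [-1.900e-03 -1.000e+00  2.000e-04]]
```

```bash
cat >> h.py <<'E'
TH=np.radians(24.85);LR=np.array([[np.cos(TH),-np.sin(TH)],[np.sin(TH),np.cos(TH)]]);LT=np.array([539.2,-5.3])
def l2w(p): return LR@np.array(p)+LT
def w2l(p): return LR.T@(np.array(p)-LT)
def stat():
    from rig import sense
    s=sense();Rm=rot(s["orientation"]);p=s["eef_pos"]
    print("t",s["t"],"lamp xy",w2l(p[:2]).round(1),"z",p[2].round(1),"F",s["wrist_force"].round(2),"w",round(s["width"],1),"toolx yaw-lamp",round(np.degrees(np.arctan2(Rm[1,0],Rm[0,0]))-24.85,2),"tilt",Rm[:,1].round(3),"J",s["joints"].round(2))
    return s,Rm,p
E
python3 - <<'E'
from h import *
s,Rm,p=stat()
g=np.r_[l2w([-80,-130]),230.];print(g,(Rm.T@(g-p)).round(1),np.linalg.norm(g-p))
E
```

```text
t 0.1 lamp xy [-44.6 706.8] z 230.2 F [ 0.33  0.58 -0.69] w 85.6 toolx yaw-lamp 47.06 tilt [-0.001 -0.002 -1.   ] J [ 1.17  0.12  1.65  0.    1.37 -0.08]
[ 521.23884668 -156.88297058  230.        ] [-636.7    1.3 -544.2] 837.5894112205053
```

```bash
python3 -m jog '[{"grip":0,"slide":[-33,0,-28],"spin":6},{"grip":0,"slide":[-66,0,-56],"spin":12},{"grip":0,"slide":[-99,0,-85],"spin":18},{"grip":0,"slide":[-132,0,-113],"spin":24},{"grip":0,"slide":[-165,0,-141],"spin":30},{"grip":0,"slide":[-198,0,-169],"spin":36},{"grip":0,"slide":[-231,0,-197],"spin":42},{"grip":0,"slide":[-264,0,-226],"spin":47}]' 20; python3 - <<'E'
from h import *
s,Rm,p=stat()
g=np.r_[l2w([-80,-130]),230.];print((Rm.T@(g-p)).round(1))
E
```

```text
t: 0.9
eef_pos: [334.7, 295.0, 230.9]
orientation: [-0.691, 0.691, 0.151, -0.151]
wrist_force: [0.3, -0.5, 0.4]
width: 0.1
t 0.9 lamp xy [-59.4 358.4] z 230.9 F [ 0.33 -0.51  0.43] w 0.1 toolx yaw-lamp -0.13 tilt [-0. -0. -1.] J [ 0.6  -0.35  2.08 -0.    1.41  0.17]
[ -19.5    1.  -488.5]
```

```bash
python3 -m jog '[{"grip":0,"slide":[-2,0,-44],"spin":0},{"grip":0,"slide":[-4,0,-88],"spin":0},{"grip":0,"slide":[-6,0,-132],"spin":0},{"grip":0,"slide":[-8,0,-176],"spin":0},{"grip":0,"slide":[-10,0,-220],"spin":0},{"grip":0,"slide":[-12,0,-264],"spin":0},{"grip":0,"slide":[-14,0,-308],"spin":0},{"grip":0,"slide":[-16,0,-352],"spin":0}]'; python3 - <<'E'
from h import *
s,Rm,p=stat()
g=np.r_[l2w([-80,-130]),230.];print((Rm.T@(g-p)).round(1))
E
```

```text
t: 1.7
eef_pos: [468.5, -31.2, 231.0]
orientation: [0.691, -0.69, -0.152, 0.152]
wrist_force: [0.6, -0.1, 0.9]
width: -0.6
t 1.7 lamp xy [-75.    6.2] z 231.0 F [ 0.63 -0.15  0.87] w -0.6 toolx yaw-lamp 0.03 tilt [-0.  0. -1.] J [-0.18 -0.29  2.04  0.    1.39 -0.62]
[  -5.1    1.  -136.2]
```

```bash
python3 -m jog '[{"grip":0,"slide":[-2,0,-44],"spin":0},{"grip":0,"slide":[-3,0,-88],"spin":0},{"grip":0,"slide":[-4,0,-115],"spin":0},{"grip":0,"slide":[-4,0,-130],"spin":0},{"grip":0,"slide":[-4,0,-133],"spin":0},{"grip":0,"slide":[-4,0,-133],"spin":0}]'; python3 - <<'E'
from h import *
s,Rm,p=stat()
g=np.r_[l2w([-80,-130]),88.];print((Rm.T@(g-p)).round(1))
from rig import viewer
d=viewer.get_image("wrist");cv2.imwrite("pics/w1.png",d["image"][:,:,::-1]);print(d["T_tool_cam"].round(2))
E
```

```text
t: 2.3
eef_pos: [520.6, -151.0, 231.0]
orientation: [0.691, -0.69, -0.152, 0.153]
wrist_force: [-0.3, -0.9, 0.2]
width: 0.0
t 2.3 lamp xy [ -78.1 -124.4] z 231.0 F [-0.27 -0.89  0.17] w 0.0 toolx yaw-lamp 0.06 tilt [-0.001  0.001 -1.   ] J [-0.38 -0.12  1.89  0.    1.37 -0.82]
[ -1.8 143.   -5.7]
[[   1.     -0.      0.     -0.89]
 [   0.      0.29   -0.96 -142.62]
 [   0.      0.96    0.29   75.88]
 [   0.      0.      0.      1.  ]]
```

View pics/w1.png

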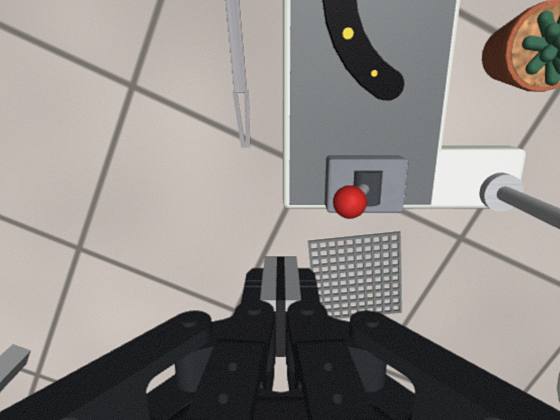

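The wrist view shows dot1 at (374,73), dot2 at (348,33), the red knob at (350,202), and the closed tips at (281,258). I'll cross-check these against the lamp fit.

```bash
cat >> h.py <<'E'
def wcast(d,s,uv,z):
    Rm=rot(s["orientation"]);T=d["T_tool_cam"];K=d["camera_matrix"]
    c=Rm@T[:3,3]+s["eef_pos"];r=Rm@T[:3,:3]@np.array([(uv[0]-K[0,2])/K[0,0],-(uv[1]-K[1,2])/K[1,1],-1])
    return c+r*(z-c[2])/r[2]
E
python3 - <<'E'
from h import *
from rig import viewer
s,Rm,p=stat()
d=viewer.get_image("wrist")
hsv=cv2.cvtColor(d["image"],cv2.COLOR_RGB2HSV);H,S,V=[hsv[...,i] for i in range(3)]
for a,c in blobs((H>18)&(H<35)&(S>150)&(V>150)&(np.arange(420)[:,None]<150)&(np.arange(560)[None]<450),8): print("Y",a,c.round(1),w2l(wcast(d,s,c,42)[:2]).round(1))
for a,c in blobs(((H<6)|(H>174))&(S>170)&(V>70)&(np.arange(560)[None]<450),50): print("R",a,c.round(1),w2l(wcast(d,s,c,100)[:2]).round(1))
E
```

```text
t 2.35 lamp xy [ -78. -124.] z 231.1 F [-0.84  0.08 -0.37] w -0.2 toolx yaw-lamp 0.1 tilt [-0.001  0.001 -1.   ] J [-0.38 -0.12  1.89  0.    1.37 -0.82]
Y 98 [347.4  33.4] [-24.2  -1.4]
Y 32 [373.5  73.5] [ -0.4 -32.4]
R 812 [349.4 202. ] [ -25.6 -128.8]
```

```bash
python3 -m jog '[{"grip":0,"slide":[0,40,-3],"spin":0},{"grip":0,"slide":[0,80,-6],"spin":0},{"grip":0,"slide":[0,115,-6],"spin":0},{"grip":0,"slide":[0,135,-6],"spin":0},{"grip":0,"slide":[0,143,-6],"spin":0},{"grip":0,"slide":[0,143,-6],"spin":0},{"grip":0,"slide":[0,143,-6],"spin":0}]'; python3 -c "
from h import *
stat()"
```

```text
t: 3.1
eef_pos: [524.3, -156.9, 89.9]
orientation: [-0.69, 0.691, 0.153, -0.152]
wrist_force: [0.4, -0.5, 0.4]
width: 0.1
t 3.1 lamp xy [ -77.2 -131.3] z 89.9 F [ 0.39 -0.5   0.36] w 0.1 toolx yaw-lamp 0.1 tilt [ 0.002 -0.001 -1.   ] J [-0.39  0.03  2.    0.    1.11 -0.82]
```

```bash
python3 -m jog '[{"grip":0,"slide":[10,1,0],"spin":0},{"grip":0,"slide":[18,1,0],"spin":0},{"grip":0,"slide":[24,1,0],"spin":0},{"grip":0,"slide":[30,1,0],"spin":0},{"grip":0,"slide":[36,1,0],"spin":0},{"grip":0,"slide":[42,1,0],"spin":0},{"grip":0,"slide":[48,1,0],"spin":0},{"grip":0,"slide":[54,1,0],"spin":0}]'; python3 - <<'E'
from h import *
s,Rm,p=stat()
from rig import viewer
d=viewer.get_image("wrist");cv2.imwrite("pics/w2.png",d["image"][:,:,::-1])
E
```

```text
t: 3.9
eef_pos: [572.8, -134.1, 87.2]
orientation: [0.691, -0.69, -0.152, 0.152]
wrist_force: [-1.6, -0.3, 1.3]
width: -0.0
t 3.9 lamp xy [ -23.6 -130.9] z 87.2 F [-1.63 -0.34  1.27] w -0.0 toolx yaw-lamp 0.05 tilt [-0.  0. -1.] J [-0.32  0.12  1.91  0.    1.11 -0.76]
```

View pics/w2.png

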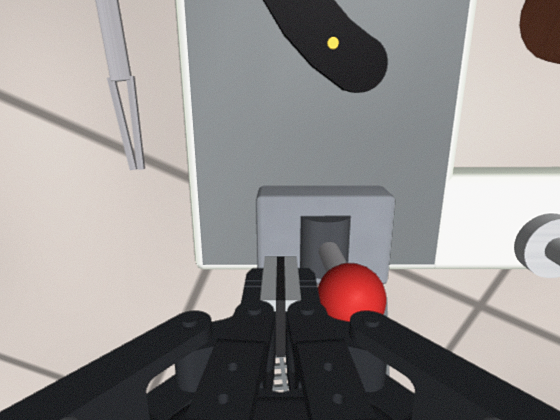

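The fingers touch the knob at (351,295), and it is now about 27 mm ahead of the tip line, so roughly halfway over. I'll keep pushing.

```bash
python3 -m jog '[{"grip":0,"slide":[4,0,0],"spin":0},{"grip":0,"slide":[8,0,0],"spin":0},{"grip":0,"slide":[12,0,0],"spin":0},{"grip":0,"slide":[15,0,0],"spin":0},{"grip":0,"slide":[17,0,0],"spin":0},{"grip":0,"slide":[17,0,0],"spin":0}]'; python3 - <<'E'
from h import *
s,Rm,p=stat()
from rig import viewer
d=viewer.get_image("wrist");cv2.imwrite("pics/w3.png",d["image"][:,:,::-1])
hsv=cv2.cvtColor(d["image"],cv2.COLOR_RGB2HSV);H,S,V=[hsv[...,i] for i in range(3)]
for a,c in blobs(((H<6)|(H>174))&(S>170)&(V>70)&(np.arange(560)[None]<450),50): print("R",a,c.round(1),w2l(wcast(d,s,c,103)[:2]).round(1))
E
```

```text
t: 4.55
eef_pos: [587.9, -127.0, 87.1]
orientation: [0.691, -0.69, -0.152, 0.153]
wrist_force: [-0.7, -0.5, -0.5]
width: -0.4
t 4.55 lamp xy [  -7.  -130.8] z 87.1 F [-0.72 -0.52 -0.52] w -0.4 toolx yaw-lamp 0.06 tilt [-0.  0. -1.] J [-0.3   0.15  1.88  0.    1.12 -0.74]
R 3008 [349.4 289.2] [  18.8 -127.5]
```

View pics/w3.png

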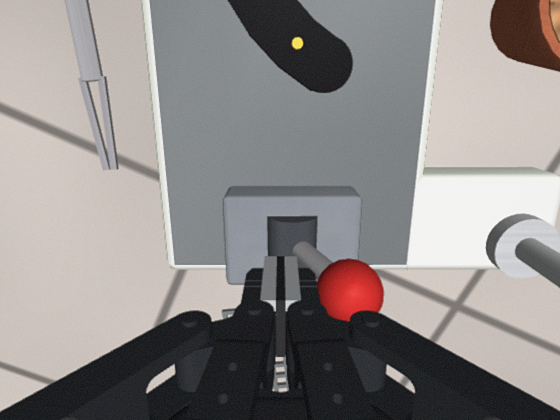

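The knob at (349,289) works out to lamp x ≈ 19, which is roughly 0.85 rad. It needs a few more mm, so I'll go in small steps and watch the force.

```bash
python3 -m jog '[{"grip":0,"slide":[1.5,0,0],"spin":0},{"grip":0,"slide":[3,0,0],"spin":0},{"grip":0,"slide":[4,0,0],"spin":0},{"grip":0,"slide":[4,0,0],"spin":0}]';python3 -m jog '[{"grip":0,"slide":[1,0,0],"spin":0},{"grip":0,"slide":[1.5,0,0],"spin":0},{"grip":0,"slide":[1.5,0,0],"spin":0}]'; python3 - <<'E'
from h import *
s,Rm,p=stat()
from rig import viewer
d=viewer.get_image("wrist");cv2.imwrite("pics/w4.png",d["image"][:,:,::-1])
hsv=cv2.cvtColor(d["image"],cv2.COLOR_RGB2HSV);H,S,V=[hsv[...,i] for i in range(3)]
for a,c in blobs(((H<6)|(H>174))&(S>170)&(V>70)&(np.arange(560)[None]<450),50): print("R",a,c.round(1),w2l(wcast(d,s,c,100)[:2]).round(1))
E
```

```text
t: 5.0
eef_pos: [591.4, -125.4, 87.2]
orientation: [0.691, -0.69, -0.152, 0.153]
wrist_force: [-1.2, -1.0, -0.7]
width: -0.3
t: 5.3
eef_pos: [592.8, -124.8, 87.3]
orientation: [0.69, -0.69, -0.152, 0.153]
wrist_force: [-0.9, -0.5, -0.8]
width: -0.4
t 5.3 lamp xy [  -1.6 -131. ] z 87.3 F [-0.86 -0.51 -0.77] w -0.4 toolx yaw-lamp 0.06 tilt [-0.  0. -1.] J [-0.3   0.16  1.87 -0.    1.12 -0.73]
R 3116 [347.9 287.2] [  24.2 -128.6]
```

```bash
python3 -m jog '[{"grip":0,"slide":[0.5,0,0],"spin":0},{"grip":0,"slide":[1,0,0],"spin":0},{"grip":0,"slide":[1,0,0],"spin":0}]';python3 -m jog '[{"grip":0,"slide":[0.5,0,0],"spin":0},{"grip":0,"slide":[0.5,0,0],"spin":0}]'; python3 -c "
from h import *
stat()"
```

```text
t: 5.65
eef_pos: [593.3, -124.6, 87.2]
orientation: [-0.69, 0.69, 0.152, -0.153]
wrist_force: [-3.2, -1.0, -0.3]
width: -0.1
t: 5.85
eef_pos: [593.4, -124.5, 87.2]
orientation: [-0.69, 0.69, 0.152, -0.153]
wrist_force: [-4.8, -2.4, 0.7]
width: -0.1
t 5.85 lamp xy [  -0.9 -131. ] z 87.2 F [-4.84 -2.37  0.66] w -0.1 toolx yaw-lamp 0.06 tilt [-0.002 -0.001 -1.   ] J [-0.29  0.16  1.86 -0.    1.12 -0.73]
```

```bash
python3 -m jog '[{"grip":0,"slide":[-10,0,0],"spin":0},{"grip":0,"slide":[-25,-10,0],"spin":0},{"grip":0,"slide":[-40,-30,0],"spin":0},{"grip":0,"slide":[-40,-50,20],"spin":0},{"grip":0,"slide":[-25,-50,50],"spin":0},{"grip":0,"slide":[-10,-50,80],"spin":0},{"grip":0,"slide":[2,-45,98],"spin":0},{"grip":0,"slide":[2,-30,98],"spin":0}]';  python3 - <<'E'
from h import *
from rig import viewer
stat();d=viewer.get_image("scene");cv2.imwrite("pics/scene2.png",cv2.resize(d["image"][100:260,120:360,::-1],None,fx=3,fy=3))
s,Rm,p=stat()
d=viewer.get_image("wrist");cv2.imwrite("pics/w5.png",d["image"][:,:,::-1])
E
```

```text
t: 6.65
eef_pos: [556.6, -32.6, 119.5]
orientation: [-0.69, 0.691, 0.156, -0.151]
wrist_force: [0.6, -0.2, 0.1]
width: -0.1
t 6.65 lamp xy [  4.3 -32.1] z 119.5 F [ 0.57 -0.24  0.05] w -0.1 toolx yaw-lamp 0.22 tilt [ 0.007  0.    -1.   ] J [-0.16  0.01  1.96  0.    1.16 -0.59]
t 6.7 lamp xy [  1.6 -31.7] z 115.2 F [-0.99 -0.11 -2.46] w 0.3 toolx yaw-lamp 0.18 tilt [-0.001  0.    -1.   ] J [-0.16  0.02  1.97  0.    1.16 -0.59]
```

View pics/scene2.png

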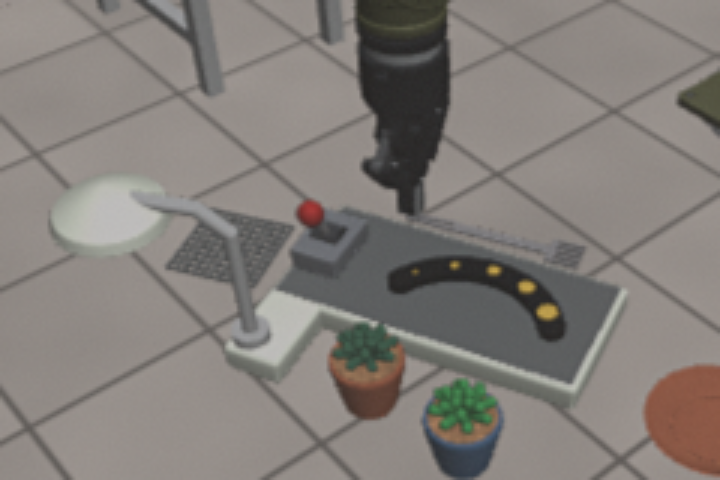

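View pics/w5.png

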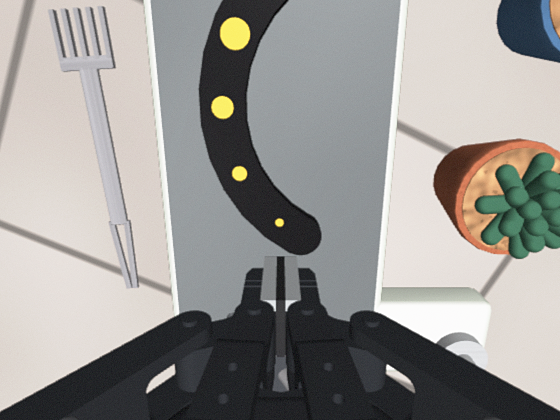

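The toggle is on: in the crop the knob at (310,213) leans to the rear. The bystanders haven't moved. In the wrist view dot1 is at (280,222), dot2 at (240,174), dot3 at (222,107) and dot4 at (235,33), so the tips are above dot1.

```bash
python3 - <<'E'
from h import *
from rig import viewer
s,Rm,p=stat()
d=viewer.get_image("wrist")
hsv=cv2.cvtColor(d["image"],cv2.COLOR_RGB2HSV);H,S,V=[hsv[...,i] for i in range(3)]
for a,c in blobs((H>18)&(H<35)&(S>130)&(V>150)&(np.arange(420)[:,None]<240)&(np.arange(560)[None]<330),8): print("Y",a,c.round(1),w2l(wcast(d,s,c,42)[:2]).round(1))
E
```

```text
t 6.75 lamp xy [  0.6 -32.1] z 115.1 F [ 0.12 -0.39 -0.73] w 0.2 toolx yaw-lamp 0.11 tilt [-0.003  0.001 -1.   ] J [-0.16  0.02  1.97  0.    1.16 -0.59]
Y 782 [236.3  32.8] [-24.3  74.4]
Y 401 [223.8 106.6] [-32.6  36.2]
Y 180 [240.9 172.8] [-24.   -1.9]
Y 57 [280.8 221.6] [ -0.1 -32.5]
```

```bash
python3 -m jog '[{"grip":0,"slide":[0,25,0],"spin":0},{"grip":0,"slide":[0,45,0],"spin":0},{"grip":0,"slide":[0,60,0],"spin":0},{"grip":0,"slide":[0,66,0],"spin":0},{"grip":0,"slide":[0,68,0],"spin":0},{"grip":0,"slide":[0,68,0],"spin":0},{"grip":0,"slide":[0,68,0],"spin":0}]';  python3 - <<'E'
from h import *
stat()
E
```

```text
t: 7.5
eef_pos: [555.5, -34.7, 50.4]
orientation: [-0.69, 0.691, 0.153, -0.152]
wrist_force: [-0.4, -0.5, -0.3]
width: 0.1
t 7.5 lamp xy [  2.5 -33.5] z 50.4 F [-0.41 -0.48 -0.28] w 0.1 toolx yaw-lamp 0.05 tilt [ 0.002 -0.    -1.   ] J [-0.16  0.1   2.   -0.    1.04 -0.59]
```

```bash
python3 -m jog '[{"grip":0,"slide":[0,1,0],"spin":0},{"grip":0,"slide":[0,2,0],"spin":0},{"grip":0,"slide":[0,2,0],"spin":0}]';python3 -m jog '[{"grip":0,"slide":[0,1,0],"spin":0},{"grip":0,"slide":[0,1,0],"spin":0}]';  python3 - <<'E'
from h import *
stat()
E
```

```text
t: 7.8
eef_pos: [554.7, -34.4, 47.5]
orientation: [-0.69, 0.69, 0.153, -0.152]
wrist_force: [0.5, -0.4, 0.2]
width: 0.1
t: 8.0
eef_pos: [554.6, -34.4, 46.2]
orientation: [0.69, -0.69, -0.152, 0.153]
wrist_force: [1.1, 0.4, -0.3]
width: -0.0
t 8.0 lamp xy [  1.7 -32.9] z 46.2 F [ 1.14  0.39 -0.34] w -0.0 toolx yaw-lamp 0.06 tilt [-0.  0. -1.] J [-0.16  0.11  2.    0.    1.03 -0.59]
```

```bash
for i in 1 2; do python3 -m jog '[{"grip":0,"slide":[0,1,0],"spin":0},{"grip":0,"slide":[0,2,0],"spin":0},{"grip":0,"slide":[0,2,0],"spin":0}]' | grep -v orient; done;  python3 - <<'E'
from h import *
stat()
E
```

```text
t: 8.3
eef_pos: [554.5, -34.5, 44.1]
wrist_force: [0.2, -0.0, 0.3]
width: -0.1
t: 8.6
eef_pos: [554.6, -34.5, 42.1]
wrist_force: [0.1, 0.6, 0.0]
width: 0.1
t 8.6 lamp xy [  1.7 -32.9] z 42.1 F [0.08 0.61 0.04] w 0.1 toolx yaw-lamp 0.05 tilt [-0.  0. -1.] J [-0.16  0.11  2.   -0.    1.02 -0.59]
```

```bash
for i in 1 2 3 4; do python3 -m jog '[{"grip":0,"slide":[0,0.7,0],"spin":0},{"grip":0,"slide":[0,0.7,0],"spin":0},{"grip":0,"slide":[0,0.7,0],"spin":0}]' | grep -v orient; done;  python3 - <<'E'
from h import *
from rig import sense,viewer
F=[]
stat()
for i in range(3): viewer.get_image("wrist");F.append(sense()["wrist_force"])
print(np.array(F).round(2))
E
```

```text
t: 8.9
eef_pos: [554.7, -34.5, 41.8]
wrist_force: [-0.8, -0.2, 1.0]
width: 0.1
t: 9.2
eef_pos: [554.7, -34.5, 41.0]
wrist_force: [-0.8, 0.0, 1.6]
width: 0.2
t: 9.5
eef_pos: [554.8, -34.5, 40.3]
wrist_force: [-0.8, 0.7, 2.2]
width: -0.1
t: 9.8
eef_pos: [554.8, -34.5, 39.6]
wrist_force: [-1.3, 0.1, 3.5]
width: 0.2
t 9.8 lamp xy [  1.8 -33. ] z 39.6 F [-1.3   0.09  3.51] w 0.2 toolx yaw-lamp 0.05 tilt [ 0. -0. -1.] J [-0.16  0.12  2.    0.    1.02 -0.59]
[[-1.25 -0.67  2.94]
 [-0.38  0.51  3.33]
 [-0.31 -0.71  2.06]]
```

```bash
python3 -m jog '[{"grip":0,"slide":[-4,0.3,3],"spin":0},{"grip":0,"slide":[-7.5,0.6,6.5],"spin":0},{"grip":0,"slide":[-11,0.7,10],"spin":0},{"grip":0,"slide":[-14.5,0.7,14],"spin":0},{"grip":0,"slide":[-17.5,0.7,18],"spin":0},{"grip":0,"slide":[-20,0.7,22],"spin":0},{"grip":0,"slide":[-22.5,0.7,26.5],"spin":0},{"grip":0,"slide":[-25,0.7,31],"spin":0}]';  python3 -c "
from h import *
stat()"
```

```text
t: 10.75
eef_pos: [518.6, -16.7, 38.9]
orientation: [-0.69, 0.691, 0.153, -0.152]
wrist_force: [1.2, -0.5, 3.6]
width: -0.0
t 10.75 lamp xy [-23.5  -1.7] z 38.9 F [ 1.22 -0.51  3.55] w -0.0 toolx yaw-lamp 0.06 tilt [ 0. -0. -1.] J [-0.14  0.04  2.09 -0.    1.01 -0.57]
```

```bash
python3 -m jog '[{"grip":0,"slide":[-2,0,4.5],"spin":0},{"grip":0,"slide":[-3.5,0,9],"spin":0},{"grip":0,"slide":[-5,0,14],"spin":0},{"grip":0,"slide":[-6.5,0,18.5],"spin":0},{"grip":0,"slide":[-7.5,0,23.5],"spin":0},{"grip":0,"slide":[-8,0,28],"spin":0},{"grip":0,"slide":[-8.5,0,33],"spin":0},{"grip":0,"slide":[-8.5,0,38],"spin":0}]';  python3 -c "
from h import *
stat()"
```

```text
t: 11.55
eef_pos: [494.9, 14.3, 38.8]
orientation: [-0.69, 0.69, 0.152, -0.153]
wrist_force: [0.6, -2.6, 2.0]
width: -0.3
t 11.55 lamp xy [-32.   36.4] z 38.8 F [ 0.61 -2.55  1.98] w -0.3 toolx yaw-lamp 0.06 tilt [-0. -0. -1.] J [-0.08 -0.01  2.14 -0.    1.01 -0.51]
```

```bash
python3 -m jog '[{"grip":0,"slide":[0,0,5],"spin":0},{"grip":0,"slide":[0.5,0,10],"spin":0},{"grip":0,"slide":[1.5,0,14.5],"spin":0},{"grip":0,"slide":[2.5,0,19.5],"spin":0},{"grip":0,"slide":[3.5,0,24],"spin":0},{"grip":0,"slide":[5,0,29],"spin":0},{"grip":0,"slide":[6.5,0,33.5],"spin":0},{"grip":0,"slide":[8.5,0,38],"spin":0}]';  python3 -c "
from h import *
stat()"
```

```text
t: 12.35
eef_pos: [486.7, 52.5, 38.7]
orientation: [0.69, -0.69, -0.152, 0.153]
wrist_force: [-0.2, -2.3, 2.4]
width: 0.2
t 12.35 lamp xy [-23.4  74.5] z 38.7 F [-0.23 -2.27  2.38] w 0.2 toolx yaw-lamp 0.06 tilt [-0. -0. -1.] J [-0.   -0.02  2.15 -0.    1.01 -0.44]
```

```bash
python3 -m jog '[{"grip":0,"slide":[2,0,4.5],"spin":0},{"grip":0,"slide":[4.5,0,8.5],"spin":0},{"grip":0,"slide":[7.5,0,13],"spin":0},{"grip":0,"slide":[10,0,17],"spin":0},{"grip":0,"slide":[13.5,0,20.5],"spin":0},{"grip":0,"slide":[16.5,0,24],"spin":0},{"grip":0,"slide":[20,0,27.5],"spin":0},{"grip":0,"slide":[23.5,0,31],"spin":0}]';  python3 - <<'E'
from h import *
stat()
from rig import viewer
d=viewer.get_image("scene");cv2.imwrite("pics/scene3.png",cv2.resize(d["image"][100:260,160:400,::-1],None,fx=3,fy=3))
E
```

```text
t: 13.15
eef_pos: [495.3, 90.4, 38.8]
orientation: [0.69, -0.69, -0.152, 0.153]
wrist_force: [-0.0, -2.4, 3.1]
width: -0.3
t 13.15 lamp xy [  0.4 105.3] z 38.8 F [-0.03 -2.42  3.09] w -0.3 toolx yaw-lamp 0.06 tilt [-0.  0. -1.] J [ 0.07  0.01  2.12  0.    1.01 -0.36]
```

View pics/scene3.png

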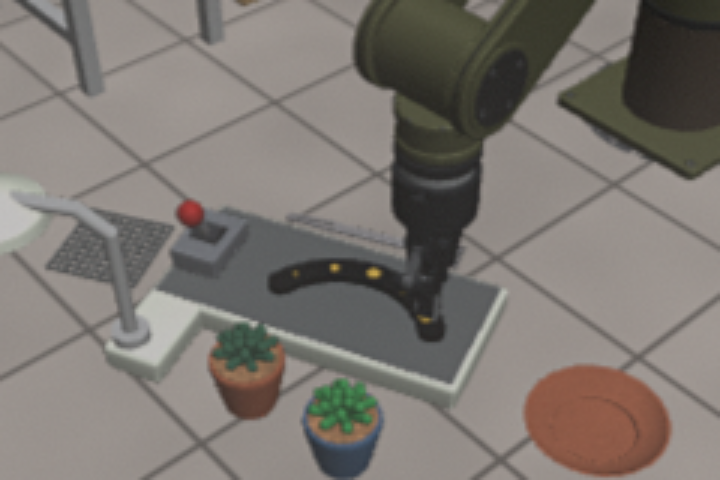

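The fingertips sit on the largest dot at (428,315), still pressed at about 3 N, and the toggle knob at (190,213) is still on. I'll hold briefly and then lift straight up.

```bash
python3 -m jog '[{"grip":0,"slide":[0,0,0],"spin":0},{"grip":0,"slide":[0,0,0],"spin":0},{"grip":0,"slide":[0,-10,0],"spin":0},{"grip":0,"slide":[0,-35,0],"spin":0},{"grip":0,"slide":[0,-70,0],"spin":0},{"grip":0,"slide":[0,-105,0],"spin":0},{"grip":0,"slide":[0,-120,0],"spin":0},{"grip":0,"slide":[0,-120,0],"spin":0}]';  python3 - <<'E'
from h import *
stat()
from rig import viewer
for n,f in(("scene",lambda m:m[100:260,120:400]),("top",lambda m:m[90:310,120:440])):
    d=viewer.get_image(n);cv2.imwrite(f"pics/{n}4.png",cv2.resize(f(d["image"])[:,:,::-1],None,fx=2.5,fy=2.5))
    o=dict(np.load(f"{n}1.npz"))
    cv2.imwrite(f"pics/{n}4d.png",cv2.resize(f(cv2.absdiff(d["image"],o["image"]))[:,:,::-1]*2,None,fx=2.5,fy=2.5))
E
```

```text
t: 14.0
eef_pos: [496.7, 90.0, 161.6]
orientation: [-0.69, 0.691, 0.154, -0.151]
wrist_force: [0.0, 0.4, -1.0]
width: -0.4
t 14.0 lamp xy [  1.5 104.3] z 161.6 F [ 0.05  0.43 -0.96] w -0.4 toolx yaw-lamp 0.04 tilt [ 0.005  0.    -1.   ] J [ 0.07 -0.15  2.04 -0.    1.24 -0.36]
```

View pics/scene4.png

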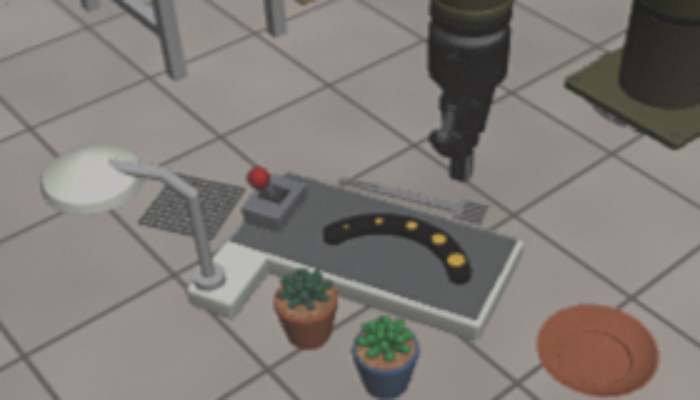

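View pics/top4d.png

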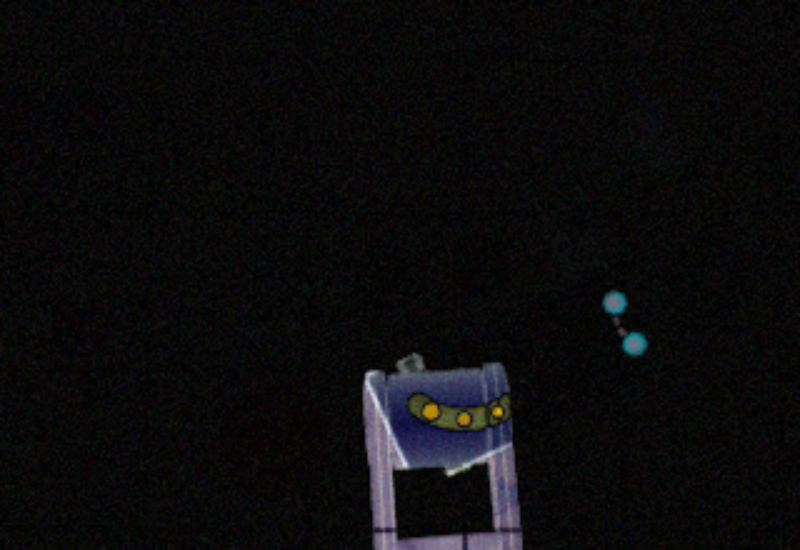

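The scene view shows the knob at (258,178) still over to the rear, the strip free, and the tips about 120 mm above it. The only differences from the first top view are the knob (from (635,344) to (615,303)) and the arm itself.

```bash
python3 -c "
from rig import close_job
print(close_job())"
```

```text
the job is handed in; nothing more can be done
None
```

I switched the lamp on, ran the closed fingertips along the dimmer strip from the smallest dot to the largest in one stroke, lifted clear and handed the job in at about 14 s. `close_job()` reports no verdict, so the following is from my own measurements.

- **Toggle:** I pushed the lever until it hit its stop, at about 5 N. The last wrist view before the stop put the knob at x ≈ +24 mm (fully on is +26 mm), and the final pictures show it still leaning to the rear.
- **Strip:** First contact was at about z = 42 mm. I pressed it down about 3 mm, with 2 to 3.5 N upward at the wrist. The tips stayed at z ≈ 39 mm for the whole trace, and my readings put them within about 2 mm of each dot.
- **After lifting:** The fingertips are about 120 mm above the strip and the wrist force is back to noise.
- **Bystanders:** Comparing the first and last top views, only the knob and the arm had moved. The arm hid the rake in the last top view, but the final scene view shows it lying in front of the base as before.
- **Disagreement:** The wrist camera placed the dots about 2 mm from where the two fixed cameras did. That is within the stated calibration, and I aimed between the two.
- **Not measured:** I couldn't read the strip's travel directly, so I judged it from fingertip height and force.

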